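# Put the clay tools away

## Robot

A 6-joint arm with a two-finger parallel gripper is mounted at the origin on a cart in front of the work surface, level with it; the furniture and walls round the work are solid. World frame = base frame: x ahead of the robot, y to its left, z up, the work surface at z = 0. Lengths are in m, angles in rad, forces in N, time in s.
With the tool pointing down it reaches from about 0.3 to 0.875 m from the base axis. Payload 6.4 kg.
Tool frame: the origin (TCP) lies at the very end of the fingers, on their centre line; the grasp point (between the pads) lies 19 mm behind it; z points along the fingers, y is the line along which they close (so a half turn about z gives the same grasp; the last joint's range is limited). The gripper opens to 85 mm and grips with 20 to 120 N. Pads are 22 mm wide; open, the fingers measure 114 mm over their backs; the gripper's body (76 mm by 85 mm) begins 54 mm behind the grasp point. The pads swing forward as they close: fully open they stand 13 mm farther back than shut.
Start: joints at [0.927, 0.181, 1.607, -0, 1.354, -0.206], TCP at [0.244, 0.521, 0.231] pointing down, gripper open.
Joint ranges: [-2.99, 2.99], [-0.89, 2.07], [0.3, 2.58], [-1.14, 4.28], [0, 2.63], [-3.12, 3.12]. Speed limits (rad/s): [2.57, 2.57, 3.01, 3.14, 3.14, 3.14].

## Interface

Orientations are given as a unit quaternion [w, x, y, z].
In Python, from bench import ctrl gives the robot as it stands.
- The arm moves only by the tool servo_tool, never from a script. Its argument "series" is text: rows parted by semicolons, each of 7 numbers parted by spaces: the gripper command: -1 is fully open, 1 is shut, values between are in proportion, then the shift along the tool's x, y, z in m, then the turn, a rotation vector about the tool's x, y, z in degrees. A call has 1 to 12 rows; each row is the pose to reach, as a shift and turn from the pose commanded when the call began, along the tool's axes at that moment; what a row does not reach only later rows make up. A row lasts 1/12 s, in which the tool goes at most 41.7 mm and 7.16 degrees, less where a joint would pass 70% of its speed; a pose out of reach is approached as far as the arm can. A call with a gripper value outside its range is refused whole. The fingers move at their own pace and stop on an object; the grip force is fixed at half the most. Time passes only in rows, so rows that repeat a pose let the fingers close. It gives the time, the measured TCP pose, the force, the opening and the grip force at its end, in the units of the state.
- ctrl.get_obs(): the state, without advancing time (a new reading comes with each control period).
- ctrl.camera(name): name is "scene" or "side" or "wrist"; returns a dict with "img" (480x640x3 uint8, red, green, blue), "z_map" (480x640 float32, m along the optical axis (not along the pixel's ray), 0 where there is no reading), "fovy" (degrees; the focal length in pixels is half the picture's height over the tangent of half this angle, whatever the lens; pixels are square), "cx", "cy" (the principal point, pixels), "extrinsics" (4x4, takes a point from camera to world coordinates); the wrist camera has in their place "T_tool_cam" (4x4, takes a point from camera to tool coordinates, whose origin is the TCP and whose axes are the flange's). Camera axes: x right, y down, z forward; pixel columns grow to the right and rows downward; lengths in m; the calibration is good to about 2 mm. The wrist camera is an equidistant fisheye: a pixel r from the principal point sees the ray r / f radians off the axis. A picture is of the moment at which its call begins: read the wrist's pose just before it.
- ctrl.hand_in(): hands the job in; it is judged then, once.
The state is a dict: "time_s": time; "q": joint angles; "dq": joint speeds; "joint_efforts": joint torques, N m; "eef_pos": TCP position; "eef_rot": TCP orientation; "wrist_force": force on the tool from outside, world axes, zero at the start; "torque": the same for the moment, N m; "opening": opening from 0.0 (shut) to 1.0 (fully open); "grasp_force": force on a finger pad.
Only numpy, scipy, OpenCV 4.12 (cv2) and the standard library are available. Lean on these libraries where they do the work, as an engineer would, in place of code of your own. Each camera call takes 0.05 s, during which the arm holds its last target. There are 200 camera calls.

## Task

Put away the three clay tools: lay the double-ended loop tool centred in both notches of the dark wooden rest, lay the wooden rib flat on the blue block centred between its end lips, and lay the red-handled needle tool in the wooden case, whose cover you slide open first and slide fully shut at the end. Leave the red pencil and the cream glue stick where they are.

Things in the scene. Friction and masses are not known exactly. Their poses are not given: they have to be found in the camera images.
- loop_tool: Double-ended trimming tool: turned wooden grip with a metal wire loop at each end, 167 mm long overall, lying flat along its own y axis. The part to grip is the wooden middle, 12 mm wide, 13 mm high, reaching from y = -47 to +53 mm. Origin: middle of the length, at the underside. 30 g.
- needle_tool: Needle tool: red handle with a thin steel needle, 150 mm long, 12 mm wide and 11 mm high, lying along its own y axis. The red handle is a round rod 11 mm in diameter from y = -25 to +75 mm, the needle (2 mm) runs from there to y = -75 mm. Grip the handle 15 to 30 mm on the +y side of the origin. It can roll a little about its long axis. 18 g. Origin: middle of the whole length, at the underside.
- wood_rib: Flat wooden throwing rib with a finger hole, lying flat: 59 mm (own x) by 84 mm (own y), 6 mm thick. Its two long edges are nearly straight and parallel from y = -9 to +22 mm (59 mm apart), the corners round; grip it there, across own x. Origin: middle of the underside. 30 g.
- pencil: Thin red pencil, 142 mm long (own y), 7 mm thick, lying among the tools; it stays where it is. Origin: middle of the underside.
- glue_stick: Plain cream glue stick, 100 mm long (own y), 11 mm thick, lying beyond the tools, in front of the blue toolbox (180 mm high: keep clear of it); it stays where it is. Origin: middle of the underside.
- tool_rest: Dark wooden rest, fixed: base plate 66 mm (own x) by 116 mm (own y), 8 mm thick; two forked saddles, 12 mm thick, at y = -36 and +36 mm, each with a notch centred on x = 0, 28 mm wide, notch floor 20 mm and prong tops 30 mm above the table. The tool lies in both notches along own y, underside 20 mm up; between the saddles the fingers have room. Origin: centre of the underside.
- rib_block: Blue block, fixed, 60 mm (own x) by 124 mm (own y), with a raised bed 44 mm wide (own x) topped with cork 18 mm above the table. At each end a lip rises to 27 mm; 104 mm between the lips. The rib lies flat on the cork, long side along own y, either way round, overhanging the bed about 7 mm on both x sides. Origin: centre of the underside.
- case: Light wooden tool case with a sliding cover, fixed to the table: outside 84 mm (own x) by 190 mm (own y), 37 mm high; inside 72 mm (own x) by 178 mm (own y), inner floor 6.7 mm above the table, walls 6 mm thick. The near (-x) wall is 28 mm high, the others 37 mm. Origin: centre of the underside.
- cover (a joint): Travel of the case's flat cover in m: 0 = shut (it can be pushed 4 mm further, to -0.004, where it meets the far wall: shut as well), 0.078 = open, stop at 0.082. It slides along the case's own -x direction (towards the robot), with about 1 N of friction, and stays where it is left. The cover is 5 mm thick, its top 35 mm above the table.
- cover_grip (a point): Middle of the top of the dark wooden ridge on the cover, by which to slide it: 14 mm thick along the case's x, 50 mm long along its y, 20 mm high, top 54.5 mm above the table. With the cover shut it lies 22 mm to the -x side of the case's centre. Its axes are those of the case.

How it is judged:
By the outcome, as a careful person would: the job done as asked, in the order asked, and still so for the second after the job is handed in, with the robot touching nothing.
It also fails if it takes over 115 s, if anything falls off the work surface, if the arm or the gripper's body presses on something with over 40 N, if the wrist force passes 120 N, or if a joint passes its speed limit or range.

## Working session

There is one attempt and no reset: what is moved stays moved. The work goes in short steps, Python scripts to look and compute and a tool call to move; the robot and the scene stay as the last step left them, time stands still between calls to the robot, and variables do not carry over. Pictures are saved under pics/ and viewed, at most 15 in all, crops included, and the job is handed in when it is done.

Besides the shell and the picture viewer there is one more tool, called after "Emit:" as a command line: name --argument value ..., lists and objects as JSON in quotes. servo_tool: Moves the arm, as the interface text tells. Its arguments: {"type":"object","properties":{"series":{"type":"string"}},"required":["series"]}

```bash
ls; mkdir -p pics; cat > h.py <<'E'
import numpy as np, cv2
from bench import ctrl
def snap(name,fn=None):
    c=ctrl.camera(name)
    if fn: cv2.imwrite('pics/'+fn,c['img'][:,:,::-1])
    return c
def cloud(c):
    h,w=c['z_map'].shape; f=h/2/np.tan(np.radians(c['fovy'])/2)
    v,u=np.mgrid[:h,:w]; z=c['z_map']
    P=np.stack([(u-c['cx'])/f*z,(v-c['cy'])/f*z,z],-1); T=np.array(c['extrinsics'])
    return P@T[:3,:3].T+T[:3,3]
E
python3 - <<'E'
from h import *
o=ctrl.get_obs(); print(o)
for n in('scene','side'):
    c=snap(n,n+'1.png'); print(c['fovy'],c['cx'],c['cy'],np.round(c['extrinsics'],3).tolist()); np.savez(n+'1.npz',img=c['img'],P=cloud(c),z=c['z_map'])
c=snap('wrist','w1.png'); print(c['fovy'],c['cx'],c['cy'],np.round(c['T_tool_cam'],3).tolist())
E
```

```text
pics
{'time_s': 0.0, 'q': array([ 9.26716157e-01,  1.81553471e-01,  1.60802182e+00, -3.94789288e-05,
        1.35380329e+00, -2.06339425e-01]), 'dq': array([-3.40497690e-04, -6.55370605e-05, -8.23996221e-04,  2.22340539e-04,
       -1.39933299e-03,  4.79341889e-04]), 'joint_efforts': array([-1.61327494e-03, -4.44878304e+01, -3.51324928e+01, -6.11023552e-04,
        9.18926817e-03, -3.69052501e-06]), 'eef_pos': array([0.24340922, 0.52031583, 0.23037049]), 'eef_rot': array([-3.50802454e-04,  2.17122832e-01,  9.76143882e-01, -8.21399388e-04]), 'wrist_force': array([-0.08769289,  0.14368721, -0.45743357]), 'torque': array([ 0.01687659, -0.01078532,  0.04565259]), 'grasp_force': 0.0, 'opening': 1.0015295993050999}
57.99518054743901 317.5227171490714 241.28551781161605 [[0.547, -0.473, 0.691, -0.065], [-0.837, -0.323, 0.441, -0.415], [0.014, -0.82, -0.573, 0.564], [0.0, 0.0, 0.0, 1.0]]
43.92206184210149 318.64974693170745 238.70163689722767 [[0.922, -0.25, 0.296, 0.275], [-0.387, -0.556, 0.736, -0.74], [-0.019, -0.793, -0.609, 0.647], [0.0, 0.0, 0.0, 1.0]]
65.70646984690485 320.1410323289724 231.81050442440653 [[0.0, -0.948, -0.32, 0.082], [1.0, 0.0, -0.001, 0.001], [0.001, -0.32, 0.948, -0.144], [0.0, 0.0, 0.0, 1.0]]
```

View pics/scene1.png

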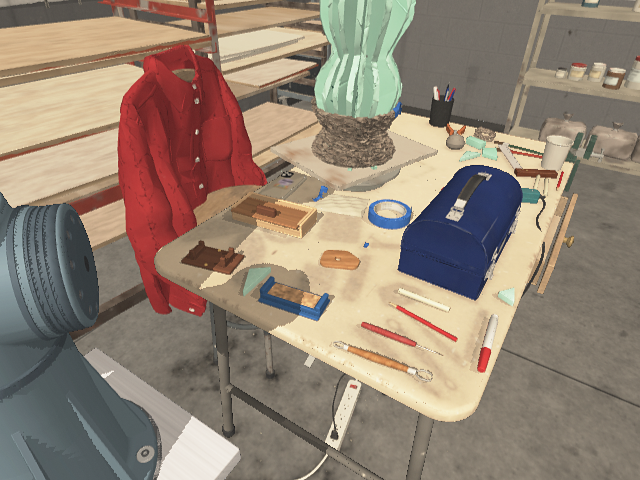

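View pics/side1.png

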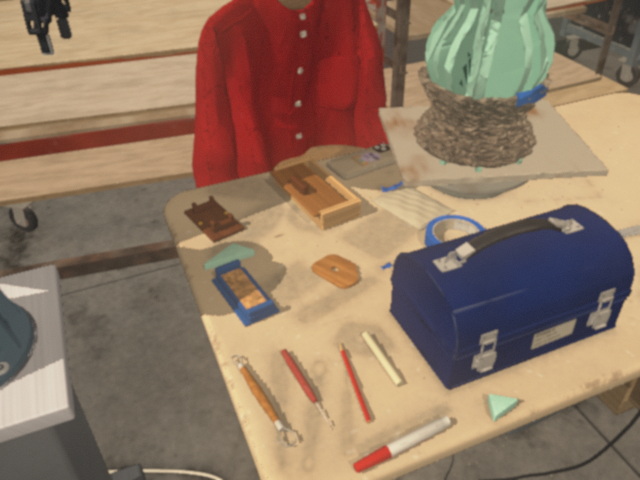

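The overview shows, in scene pixels, the rest (212,258), block (292,300), case (270,215), rib (340,259), loop tool (383,360), needle tool (400,338), pencil (425,322) and glue stick (423,299). I'll use the depth to build a metric top view.

```bash
python3 - <<'E'
from h import *
# top view 1 mm/px : x 0.25..0.85 up ; y 0.45..-0.35 
H,W=560,800
out=np.zeros((H,W,3),np.uint8);zb=np.full((H,W),-1.)
for n in('scene','side'):
    d=np.load(n+'1.npz');P=d['P'];im=cv2.resize(d['img'],None,fx=3,fy=3);P=cv2.resize(P.astype(np.float32),None,fx=3,fy=3)
    p=P.reshape(-1,3);c=im.reshape(-1,3)
    r=((0.85-p[:,0])*1000).astype(int);q=((0.45-p[:,1])*1000).astype(int)
    k=(r>=0)&(r<H)&(q>=0)&(q<W)&(p[:,2]<.1)&(p[:,2]>-.02)
    r,q,c,z=r[k],q[k],c[k],p[k,2]
    o=np.argsort(z); 
    if n=='scene': out[r[o],q[o]]=c[o]
    else:
        e=out[r[o],q[o]].sum(1)==0; out[r[o][e],q[o][e]]=c[o][e]
for i in range(0,800,100): cv2.line(out,(i,0),(i,8),(0,255,0)); 
for i in range(0,560,50): cv2.line(out,(0,i),(8,i),(0,255,0))
cv2.imwrite('pics/top.png',out[:,:,::-1])
E
```

```text
(no output)
```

View pics/top.png

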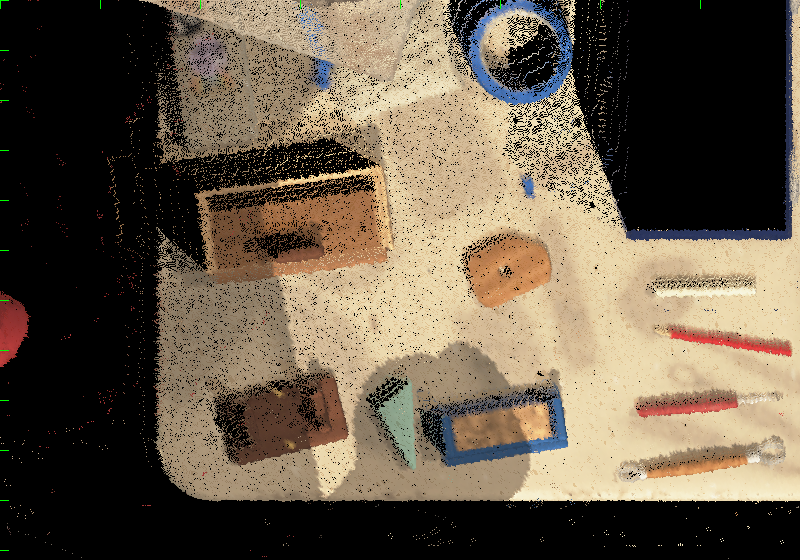

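The top view at 1 mm/px places everything: x=0.85-row/1000, y=0.45-col/1000. The cover is shut. Next I'll measure each object with masks.

```bash
python3 - <<'E'
from h import *
reg={'loop':(430,495,605,800,.003,.03),'needle':(385,425,625,795,.003,.03),'rib':(225,315,455,560,.003,.012),'pencil':(320,360,650,800,.003,.03),'glue':(270,300,645,770,.003,.03),
'block':(375,470,415,575,.004,.035),'lips':(375,470,415,575,.0225,.035),'cork':(375,470,415,575,.0155,.021),'rest':(365,470,210,355,.004,.04),'restTop':(365,470,210,355,.024,.036),'restBase':(365,470,210,355,.005,.011),'case':(150,290,190,400,.02,.045),'caseRim':(150,290,190,400,.0355,.042),'cover':(150,290,190,400,.031,.036),'ridge':(150,290,190,400,.045,.06)}
for n in('scene','side'):
    d=np.load(n+'1.npz');P=d['P']; hsv=cv2.cvtColor(d['img'],cv2.COLOR_RGB2HSV)
    r=(0.85-P[...,0])*1000;q=(0.45-P[...,1])*1000;z=P[...,2]
    k=(r>300)&(r<320)&(q>600)&(q<700);print(n,'table z',np.median(z[k]).round(4))
    for o,(a,b,c,e,z0,z1) in reg.items():
        m=(r>a)&(r<b)&(q>c)&(q<e)&(z>z0)&(z<z1)&(d['z']>0)
        p=P[m]
        if len(p)<10: print(o,len(p));continue
        (cx,cy),(w,h),an=cv2.minAreaRect((p[:,:2]*1000).astype(np.float32))
        if w>h: an+=90;w,h=h,w   # an+90 => angle of long axis
        print(o,len(p),'c',round(cx,1),round(cy,1),'size',round(w,1),round(h,1),'long axis deg from +x',round(an+90,1),'z',np.percentile(p[:,2]*1000,[5,50,95]).round(1))
E
```

```text
scene table z 0.0001
loop 632 c 385.9 -251.4 size 45.3 166.2 long axis deg from +x 266.6 z [ 4.9  9.8 13.2]
needle 376 c 448.9 -260.0 size 22.8 144.5 long axis deg from +x 96.2 z [ 4.4  9.1 12. ]
rib 585 c 582.9 -58.2 size 66.4 83.4 long axis deg from +x 113.1 z [4.3 6.6 8.4]
pencil 264 c 509.4 -273.6 size 37.0 137.2 long axis deg from +x 90.7 z [3.6 5.9 7.9]
glue 308 c 558.0 -256.2 size 11.3 100.0 long axis deg from +x 90.8 z [ 4.5  9.3 12.2]
block 1614 c 415.3 -38.3 size 60.0 157.2 long axis deg from +x 103.1 z [ 5.3 17.4 26.9]
lips 192 c 421.3 -53.1 size 43.7 124.1 long axis deg from +x 99.6 z [23.6 26.6 28.7]
cork 831 c 421.7 -54.0 size 45.5 122.5 long axis deg from +x 98.4 z [15.9 18.1 20. ]
rest 1136 c 429.9 163.2 size 67.7 114.4 long axis deg from +x 103.5 z [ 5.9  8.7 27.2]
restTop 86 c 429.7 163.6 size 44.1 83.6 long axis deg from +x 104.1 z [24.6 28.2 30.9]
restBase 807 c 429.9 163.2 size 67.7 114.4 long axis deg from +x 103.5 z [6.  8.2 9.9]
case 1794 c 624.7 155.1 size 99.7 192.6 long axis deg from +x 97.9 z [24.5 35.1 38.4]
caseRim 724 c 625.3 155.1 size 99.3 190.7 long 
[... 840 characters left out ...]
. ]
cork 837 c 420.4 -39.7 size 44.5 154.0 long axis deg from +x 99.0 z [16.4 19.6 20.9]
rest 1793 c 432.4 167.0 size 104.7 143.9 long axis deg from +x 90.0 z [ 4.3 11.1 28. ]
restTop 147 c 429.9 163.1 size 44.1 84.8 long axis deg from +x 104.4 z [24.5 29.5 33.7]
restBase 608 c 431.2 165.8 size 101.0 141.0 long axis deg from +x 269.5 z [ 5.2  9.8 10.9]
case 2934 c 625.5 155.6 size 99.6 197.4 long axis deg from +x 97.6 z [23.9 38.1 41.1]
caseRim 2243 c 625.5 155.9 size 99.6 196.8 long axis deg from +x 97.6 z [36.3 38.5 40.9]
cover 279 c 626.1 153.3 size 98.3 190.9 long axis deg from +x 97.3 z [31.4 34.3 35.9]
ridge 180 c 597.2 149.2 size 16.3 50.5 long axis deg from +x 97.7 z [46.9 55.7 58.7]
```

```bash
cat >> h.py <<'E'
from scipy.spatial.transform import Rotation as R
def rel(*targets):
    """targets (x,y,z mm, yaw of tool y deg) -> shift mm in current tool axes, rotvec deg"""
    o=ctrl.get_obs(); q=o['eef_rot']; A=R.from_quat([q[1],q[2],q[3],q[0]]); p=o['eef_pos']*1000
    y=A.as_matrix()[:,1]; print('t',round(o['time_s'],2),'pos',p.round(1),'yaw',np.degrees(np.arctan2(y[1],y[0])).round(2),'open',round(o['opening'],3),'F',o['wrist_force'].round(1),'q6',o['q'][5].round(2))
    for x,yy,z,w in targets:
        a=np.radians(w); B=np.array([[-np.sin(a),np.cos(a),0],[np.cos(a),np.sin(a),0],[0,0,-1.]]).T
        B=np.stack([[-np.sin(a),np.cos(a),0],[np.cos(a),np.sin(a),0],[0,0,-1]],1)
        print('shift',A.inv().apply(np.array([x,yy,z])-p).round(1),'turn',np.degrees((A.inv()*R.from_matrix(B)).as_rotvec()).round(2))
def wristpt(c,o,u,v,zplane):
    """fisheye pixels -> world points (mm) on plane z (mm)"""
    f=240/np.tan(np.radians(c['fovy'])/2); dx,dy=np.asarray(u,float)-c['cx'],np.asarray(v,float)-c['cy']
    r=np.hypot(dx,dy)+1e-9; th=r/f; d=np.stack([dx/r*np.sin(th),dy/r*np.sin(th),np.cos(th)],-1)
    q=o['eef_rot']; T=np.eye(4); T[:3,:3]=R.from_quat([q[1],q[2],q[3],q[0]]).as_matrix(); T[:3,3]=o['eef_pos']; T=T@np.array(c['T_tool_cam'])
    d=d@T[:3,:3].T; s=(zplane/1000-T[2,3])/d[...,2]
    return (T[:3,3]+s[...,None]*d)*1000
E
python3 -c "
from h import *
rel((388,-252,150,8.6),(388,-170,170,8.6))"
```

```text
t 0.15 pos [243.5 520.5 230.6] yaw 64.92 open 0.999 F [-0.6  0.2 -0.1] q6 -0.21
shift [-458.4 -638.2   81.3] turn [-7.000e-02  2.000e-02  5.632e+01]
shift [-423.6 -564.    61.2] turn [-7.000e-02  2.000e-02  5.632e+01]
```

Emit:
servo_tool --series "0 -0.21 -0.30 0.04 0 0 56.3;0 -0.21 -0.30 0.04 0 0 56.3;0 -0.21 -0.30 0.04 0 0 56.3;0 -0.21 -0.30 0.04 0 0 56.3;0 -0.21 -0.30 0.04 0 0 56.3;0 -0.21 -0.30 0.04 0 0 56.3;0 -0.21 -0.30 0.04 0 0 56.3;0 -0.21 -0.30 0.04 0 0 56.3;0 -0.21 -0.30 0.04 0 0 56.3;0 -0.21 -0.30 0.04 0 0 56.3;0 -0.22 -0.31 0.04 0 0 56.3;0 -0.23 -0.33 0.04 0 0 56.3"

```text
time_s: 1.15
eef_pos: [0.3126, 0.1243, 0.1914]
eef_rot: [-0.0, 0.652, 0.758, 0.001]
wrist_force: [-0.2, -1.0, -0.1]
opening: 0.499
grasp_force: 0.0
```

```bash
python3 -c "
from h import *
rel((388,-252,150,8.6),(388,-170,170,8.6))"
```

```text
t 1.15 pos [312.6 124.3 191.4] yaw 8.61 open 0.499 F [-0.2 -1.  -0.1] q6 -0.13
shift [-383.3   18.2   41.1] turn [ 0.04 -0.04  0.01]
shift [-302.3   30.5   21.2] turn [ 0.04 -0.04  0.01]
```

Emit:
servo_tool --series "0 -0.383 0.018 0.041 0 0 0;0 -0.383 0.018 0.041 0 0 0;0 -0.383 0.018 0.041 0 0 0;0 -0.383 0.018 0.041 0 0 0;0 -0.383 0.018 0.041 0 0 0;0 -0.383 0.018 0.041 0 0 0;0 -0.383 0.018 0.041 0 0 0;0 -0.383 0.018 0.041 0 0 0;0 -0.383 0.018 0.041 0 0 0;0 -0.383 0.018 0.041 0 0 0;0 -0.383 0.018 0.041 0 0 0;0 -0.383 0.018 0.041 0 0 0"

```text
time_s: 2.15
eef_pos: [0.3871, -0.2509, 0.1497]
eef_rot: [-0.001, 0.652, 0.758, 0.0]
wrist_force: [-0.1, 1.0, -0.8]
opening: 0.502
grasp_force: 0.0
```

```bash
python3 - <<'E'
from h import *
o=ctrl.get_obs(); rel((388,-252,3,8.6)); c=snap('wrist','w2.png'); import pickle; pickle.dump((o,c),open('w2.pkl','wb'))
E
```

```text
t 2.15 pos [ 387.1 -250.9  149.7] yaw 8.57 open 0.502 F [-0.1  1.  -0.8] q6 -0.98
shift [ -1.6   0.9 146.7] turn [-0.05 -0.12 -0.03]
```

View pics/w2.png

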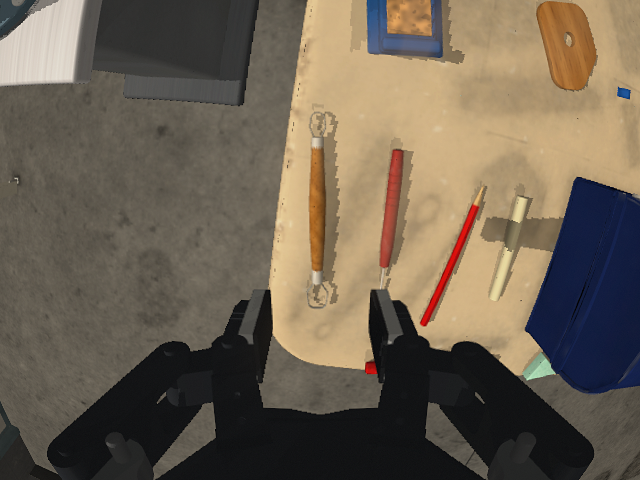

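The wrist view shows the loop tool running from (318,110) to (318,305), the red needle handle from (398,150) to (385,268), and the rib at (567,45). I'll localise them by colour.

```bash
python3 - <<'E'
from h import *
import pickle; o,c=pickle.load(open('w2.pkl','rb'))
h=cv2.cvtColor(c['img'],cv2.COLOR_RGB2HSV); 
def go(n,x0,x1,y0,y1,m,z):
    k=np.zeros(m.shape,bool);k[y0:y1,x0:x1]=m[y0:y1,x0:x1]
    k=cv2.morphologyEx(k.astype(np.uint8),cv2.MORPH_OPEN,np.ones((3,3)));
    N,L,S,_=cv2.connectedComponentsWithStats(k);i=1+S[1:,4].argmax();v,u=np.where(L==i)
    p=wristpt(c,o,u,v,z);(cx,cy),(w,hh),an=cv2.minAreaRect(p[:,:2].astype(np.float32))
    if w>hh: an+=90;w,hh=hh,w
    print(n,len(u),'c',round(cx,1),round(cy,1),'mean',p.mean(0)[:2].round(1),'size',round(w,1),round(hh,1),'long',round(an+90,1),'px',u.min(),u.max(),v.min(),v.max())
H,S,V=[h[...,i].astype(int) for i in range(3)]
print(h[200,318],h[200,330],h[200,350],h[200,391],h[40,555],h[250,459])
go('loopgrip',300,330,100,310,(S>140)&(H<22),7)
go('needle',375,410,140,280,(S>120)&((H<6)|(H>170)),6)
go('rib',530,610,0,100,(S>115)&(H<20),6)
go('pencil',415,490,180,330,(S>150)&((H<6)|(H>170)),4)
go('glue',485,535,190,305,(S<90)&(V>180),6)
E
```

```text
[ 15 190 156] [ 18  91 134] [ 19  88 176] [  5 170 178] [ 15 163 175] [  0 236 160]
loopgrip 1686 c 384.3 -248.1 mean [ 384.  -245.9] size 12.7 101.2 long 98.1 px 309 325 149 270
needle 1048 c 442.6 -237.7 mean [ 442.  -234.7] size 9.0 98.7 long 95.0 px 380 401 150 266
rib 3870 c 581.8 -58.4 mean [578.3 -58.5] size 62.6 82.6 long 114.6 px 536 595 1 89
pencil 978 c 507.6 -282.2 mean [ 508.1 -279. ] size 8.0 122.1 long 261.5 px 421 477 205 325
glue 473 c 561.5 -281.1 mean [ 561.5 -281.4] size 10.5 53.3 long 91.4 px 490 511 248 300
```

Emit:
servo_tool --series "0 0 -0.0024 0.04 0 0 0.5;0 0 -0.0024 0.075 0 0 0.5;0 0 -0.0024 0.11 0 0 0.5;0 0 -0.0024 0.13 0 0 0.5;0 0 -0.0024 0.14 0 0 0.5;0 0 -0.0024 0.1455 0 0 0.5;0 0 -0.0024 0.1455 0 0 0.5;1 0 -0.0024 0.1455 0 0 0.5;1 0 -0.0024 0.1455 0 0 0.5;1 0 -0.0024 0.1455 0 0 0.5;1 0 -0.0024 0.1455 0 0 0.5;1 0 -0.0024 0.1455 0 0 0.5"

```text
time_s: 3.2
eef_pos: [0.3861, -0.2529, 0.0066]
eef_rot: [0.002, 0.655, 0.755, -0.0]
wrist_force: [-0.2, 2.1, 6.9]
opening: 0.113
grasp_force: 58.8
```

```bash
python3 -c "
from h import *
rel((430,163.4,110,14))"
```

```text
t 3.2 pos [ 386.1 -252.9    6.6] yaw 8.12 open 0.113 F [-0.2  2.1  6.9] q6 -0.98
shift [ 405.7  102.5 -104.2] turn [ 0.1   0.14 -5.88]
```

Emit:
servo_tool --series "1 0 0 -0.04 0 0 0;1 0 0 -0.08 0 0 0;1 0 0 -0.11 0 0 0;1 0.041 0.01 -0.11 0 0 0;1 0.082 0.02 -0.11 0 0 0;1 0.123 0.03 -0.11 0 0 0;1 0.164 0.04 -0.11 0 0 -2;1 0.2 0.05 -0.11 0 0 -4;1 0.24 0.06 -0.11 0 0 -6;1 0.28 0.07 -0.11 0 0 -6;1 0.32 0.08 -0.11 0 0 -6;1 0.36 0.09 -0.11 0 0 -6"

```text
time_s: 4.2
eef_pos: [0.4237, 0.1192, 0.1162]
eef_rot: [0.001, 0.615, 0.789, 0.001]
wrist_force: [1.3, 0.5, -0.7]
opening: 0.118
grasp_force: 58.9
```

Emit:
servo_tool --series "1 0.02 0.005 0 0 0 0;1 0.03 0.007 0 0 0 0;1 0.03 0.007 0 0 0 0;1 0.03 0.007 0 0 0 0"

```text
time_s: 4.53
eef_pos: [0.4228, 0.1476, 0.1152]
eef_rot: [0.0, 0.614, 0.789, -0.0]
wrist_force: [-0.1, 0.1, -0.2]
opening: 0.119
grasp_force: 58.9
```

```bash
python3 - <<'E'
from h import *
o=ctrl.get_obs(); rel((430,163.4,60,14)); c=snap('wrist','w3.png'); import pickle; pickle.dump((o,c),open('w3.pkl','wb'))
E
```

```text
t 4.53 pos [422.8 147.6 115.2] yaw 14.19 open 0.119 F [-0.1  0.1 -0.2] q6 -0.18
shift [13.6 10.9 55.2] turn [0.03 0.04 0.19]
```

View pics/w3.png

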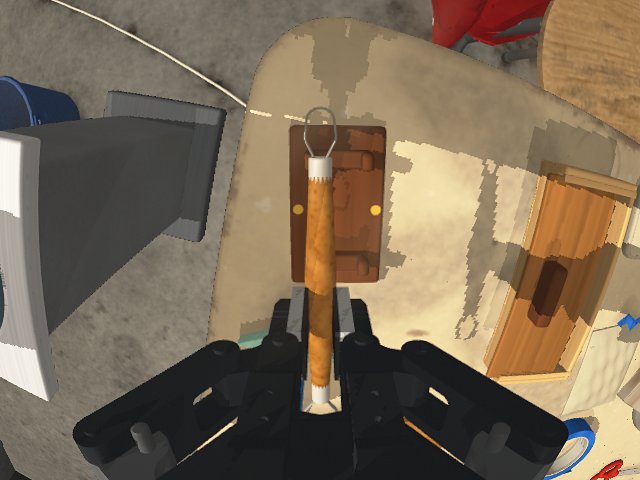

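The tool is held squarely, with the wooden grip spanning rows 178–387 at column 320. The rest base spans (290–385, 125–282), and I'll measure both.

```bash
python3 - <<'E'
from h import *
import pickle; o,c=pickle.load(open('w3.pkl','rb'))
p=wristpt(c,o,[320,320,320,320],[178,387,107,157],115); print(p.round(1)); print(p[:2].mean(0))
h=cv2.cvtColor(c['img'],cv2.COLOR_RGB2HSV);H,S,V=[h[...,i].astype(int) for i in range(3)]
im=cv2.cvtColor(c['img'],cv2.COLOR_RGB2BGR)
corners=np.array([[290,126],[385,126],[291,281],[380,283]])
q=wristpt(c,o,corners[:,0],corners[:,1],8);print(q.round(1),q.mean(0))
# brass dots and notch centre
d=wristpt(c,o,[298,376],[210,210],8);print('dots',d,d.mean(0),np.degrees(np.arctan2(*(d[1]-d[0])[[1,0]])))
m=(S>90)&(H<15)&(V<130); 
k=np.zeros(m.shape,bool);k[115:290,280:395]=m[115:290,280:395]
v,u=np.where(k);pp=wristpt(c,o,u,v,8);r=cv2.minAreaRect(pp[:,:2].astype(np.float32));print(r)
g=(S>140)&(H>8)&(H<22)&(V>110);g[:,:300]=0;g[:,340:]=0;g[:175]=0;g[285:]=0
for a in(190,220,250,280):
  u=np.where(g[a])[0];print(a,u.min(),u.max(),wristpt(c,o,[u.mean()],[a],115).round(1))
E
```

```text
[[409.2 202.6 115. ]
 [435.2 100.  115. ]
 [402.4 229.5 115. ]
 [407.2 210.7 115. ]]
[422.1827057  151.29058225 115.        ]
[[385.9 213.3   8. ]
 [447.5 229.5   8. ]
 [412.  102.8   8. ]
 [477.8 117.3   8. ]] [430.79287439 165.73436573   8.        ]
dots [[404.68517463 157.79924387   8.        ]
 [457.83183712 171.33875939   8.        ]] [431.25850588 164.56900163   8.        ] 14.292509880864875
((431.02313232421875, 162.95718383789062), (65.27704620361328, 121.078125), 13.843192100524902)
190 308 339 [[411.3 198.2 115. ]]
220 307 339 [[414.4 186.2 115. ]]
250 305 332 [[416.  173.1 115. ]]
280 304 339 [[420.3 159.9 115. ]]
```

Emit:
servo_tool --series "1 0.0128 0.0115 0 0 0 0.2;1 0.0128 0.0115 0.035 0 0 0.2;1 0.0128 0.0115 0.06 0 0 0.2;1 0.0128 0.0115 0.075 0 0 0.2;1 0.0128 0.0115 0.082 0 0 0.2;1 0.0128 0.0115 0.086 0 0 0.2;1 0.0128 0.0115 0.0875 0 0 0.2;1 0.0128 0.0115 0.0875 0 0 0.2"

```text
time_s: 5.25
eef_pos: [0.4315, 0.1626, 0.0279]
eef_rot: [0.0, 0.617, 0.787, 0.0]
wrist_force: [0.3, 0.6, 0.4]
opening: 0.12
grasp_force: 58.9
```

```bash
python3 -c "
from h import *
rel((430.8,162.8,27,14))"
```

```text
t 5.25 pos [431.5 162.6  27.9] yaw 13.85 open 0.12 F [0.3 0.6 0.4] q6 -0.14
shift [ 0.3 -0.6  0.9] turn [ 0.06  0.01 -0.15]
```

Emit:
servo_tool --series "1 0 -0.0005 0.001 0 0 0;1 0 -0.0005 0.002 0 0 0;0.3 0 -0.0005 0.002 0 0 0;0.3 0 -0.0005 0.002 0 0 0;0.3 0 -0.0005 0.002 0 0 0;0.3 0 -0.0005 0.002 0 0 0;0.3 0 -0.0005 -0.02 0 0 0;0.3 0 -0.0005 -0.06 0 0 0;0 0 -0.0005 -0.1 0 0 0;-1 -0.03 -0.0005 -0.125 0 0 0;-1 -0.06 -0.0005 -0.125 0 0 0;-1 -0.06 -0.0005 -0.125 0 0 0"

```text
time_s: 6.25
eef_pos: [0.4476, 0.1016, 0.1549]
eef_rot: [0.003, 0.617, 0.787, 0.001]
wrist_force: [0.8, 0.5, -0.4]
opening: 0.895
grasp_force: 0.0
```

```bash
python3 - <<'E'
from h import *
o=ctrl.get_obs(); rel((582,-58.3,130,24)); c=snap('wrist','w4.png'); import pickle; pickle.dump((o,c),open('w4.pkl','wb'))
im=cv2.imread('pics/w4.png')[120:420,160:480]; cv2.imwrite('pics/w4c.png',cv2.resize(im,None,fx=2,fy=2))
E
```

```text
t 6.25 pos [447.6 101.6 154.9] yaw 13.81 open 0.895 F [ 0.8  0.5 -0.4] q6 -0.28
shift [-187.2   92.2   26.1] turn [  0.31   0.23 -10.19]
```

View pics/w4.png

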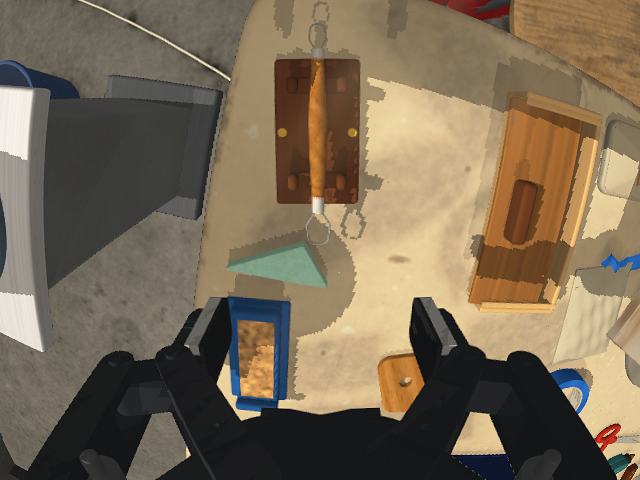

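The loop tool lies in both notches, centred on the rest: tool centre (318,131), base centre (318,131). Next is a closer look at the rib.

Emit:
servo_tool --series "-1 -0.234 0.063 0 0 0 0;-1 -0.234 0.063 0 0 0 0;-1 -0.234 0.063 0 0 0 0;-1 -0.234 0.063 0 0 0 0;-1 -0.234 0.063 0 0 0 0;-1 -0.234 0.063 0 0 0 0;-1 -0.234 0.063 0 0 0 0;-1 -0.234 0.063 0 0 0 0;-1 -0.234 0.063 0 0 0 0;-1 -0.234 0.063 0 0 0 0"

```text
time_s: 7.13
eef_pos: [0.5612, -0.1053, 0.1515]
eef_rot: [-0.001, 0.616, 0.788, -0.0]
wrist_force: [-0.1, 0.2, 0.3]
opening: 0.999
grasp_force: 0.0
```

```bash
python3 - <<'E'
from h import *
o=ctrl.get_obs(); rel((582,-58.3,130,24)); c=snap('wrist','w5.png'); import pickle; pickle.dump((o,c),open('w5.pkl','wb'))
h=cv2.cvtColor(c['img'],cv2.COLOR_RGB2HSV);H,S,V=[h[...,i].astype(int) for i in range(3)]
k=((S>115)&(H<20)&(V>60)).astype(np.uint8); k=cv2.morphologyEx(k,cv2.MORPH_OPEN,np.ones((3,3)))
N,L,St,C=cv2.connectedComponentsWithStats(k)
for i in range(1,N):
    if St[i,4]>1500: print(St[i],C[i].round())
E
```

```text
t 7.13 pos [ 561.2 -105.3  151.5] yaw 14.0 open 0.999 F [-0.1  0.2  0.3] q6 -0.64
shift [40.5 31.6 21.5] turn [ -0.08  -0.1  -10.  ]
[ 418    0  120   57 5429] [483.  24.]
[ 145   55   43  121 4592] [165. 114.]
[ 319  115   81  102 6367] [358. 163.]
```

View pics/w5.png

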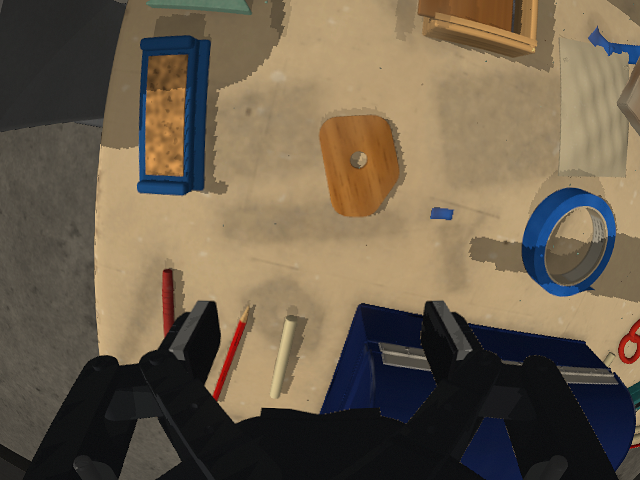

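The rib is at (358,163) px. The block is at (175,115), and the rib's left edge is straight. I'll fit its parallel edges.

```bash
python3 - <<'E'
from h import *
import pickle; o,c=pickle.load(open('w5.pkl','rb'))
h=cv2.cvtColor(c['img'],cv2.COLOR_RGB2HSV);H,S,V=[h[...,i].astype(int) for i in range(3)]
k=((S>115)&(H<20)&(V>60)).astype(np.uint8); k=cv2.morphologyEx(k,cv2.MORPH_OPEN,np.ones((3,3)))
N,L,St,C=cv2.connectedComponentsWithStats(k)
m=(L==L[150,340]).astype(np.uint8)
ct=max(cv2.findContours(m,cv2.RETR_EXTERNAL,cv2.CHAIN_APPROX_NONE)[0],key=len)[:,0]
p=wristpt(c,o,ct[:,0],ct[:,1],5)[:,:2]
for yaw in range(0,36,4):
    a=np.radians(yaw);X=p@[np.cos(a),np.sin(a)];Y=p@[-np.sin(a),np.cos(a)]
    print(yaw,'w',np.ptp(X).round(1),'l',np.ptp(Y).round(1))
q=cv2.approxPolyDP(p.astype(np.float32)[:,None],2.0,True)[:,0];print(q.round(1).tolist())
d=np.roll(q,-1,0)-q
for a,b in zip(q,d): print(a.round(1),np.hypot(*b).round(1),np.degrees(np.arctan2(b[1],b[0])).round(1))
# block: blue box
b=((H>100)&(H<125)&(S>150)).astype(np.uint8);b[:, :125]=0;b[:,225:]=0;b[210:]=0
v,u=np.where(b);print('block px',u.min(),u.max(),v.min(),v.max())
# cork region
t=(L==L[114,165]);v,u=np.where(t);r=cv2.minAreaRect(wristpt(c,o,u,v,18)[:,:2].astype(np.float32));print('cork',r)
E
```

```text
0 w 70.3 l 84.9
4 w 68.8 l 84.5
8 w 67.1 l 83.7
12 w 65.1 l 82.5
16 w 63.0 l 81.6
20 w 61.1 l 82.3
24 w 59.0 l 83.2
28 w 59.7 l 84.0
32 w 62.7 l 84.5
[[551.2000122070312, -27.0], [544.7000122070312, -35.900001525878906], [545.9000244140625, -46.900001525878906], [568.9000244140625, -95.9000015258789], [581.2999877929688, -101.5], [600.9000244140625, -95.5999984741211], [614.2999877929688, -56.900001525878906], [596.9000244140625, -22.700000762939453], [583.7999877929688, -16.600000381469727]]
[551.2 -27. ] 11.0 -126.1
[544.7 -35.9] 11.1 -84.0
[545.9 -46.9] 54.1 -64.9
[568.9 -95.9] 13.6 -24.2
[ 581.3 -101.5] 20.5 16.6
[600.9 -95.6] 41.0 70.9
[614.3 -56.9] 38.4 117.0
[596.9 -22.7] 14.5 155.1
[583.8 -16.6] 34.2 -162.3
block px 137 209 36 194
cork ((423.1003112792969, -51.804168701171875), (33.85850143432617, 95.58336639404297), 9.159478187561035)
```

Emit:
servo_tool --series "-0.85 0.035 0.023 0.0 0 0 -7;-0.85 0.047 0.031 0.03 0 0 -12;-0.85 0.047 0.031 0.07 0 0 -12;-0.85 0.047 0.031 0.1 0 0 -12;-0.85 0.047 0.031 0.12 0 0 -12;-0.85 0.047 0.031 0.125 0 0 -12;-0.85 0.047 0.031 0.125 0 0 -12;-0.85 0.047 0.031 0.125 0 0 -12"

```text
time_s: 7.85
eef_pos: [0.5815, -0.0536, 0.0284]
eef_rot: [0.001, 0.53, 0.848, 0.0]
wrist_force: [-0.6, -0.7, -0.5]
opening: 0.925
grasp_force: 0.0
```

```bash
python3 - <<'E'
from h import *
rel((580,-52.2,-4,26))
E
```

```text
t 7.85 pos [581.5 -53.6  28.4] yaw 25.96 open 0.925 F [-0.6 -0.7 -0.5] q6 -0.75
shift [ 2.  -0.7 32.4] turn [ 0.05  0.05 -0.04]
```

Emit:
servo_tool --series "-0.85 0.002 -0.0007 0.02 0 0 0;-0.85 0.002 -0.0007 0.028 0 0 0;-0.85 0.002 -0.0007 0.032 0 0 0;-0.85 0.002 -0.0007 0.032 0 0 0;-0.85 0.002 -0.0007 0.032 0 0 0"

```text
time_s: 8.27
eef_pos: [0.58, -0.0528, -0.0038]
eef_rot: [0.0, 0.531, 0.848, 0.0]
wrist_force: [0.2, 0.6, 0.9]
opening: 0.926
grasp_force: 0.0
```

Emit:
servo_tool --series "1 0 0 0 0 0 0;1 0 0 0 0 0 0;1 0 0 0 0 0 0;1 0 0 0 0 0 0;1 0 0 0 0 0 0"

```text
time_s: 8.68
eef_pos: [0.5805, -0.053, -0.0032]
eef_rot: [0.001, 0.531, 0.848, 0.0]
wrist_force: [-1.5, 0.0, 6.8]
opening: 0.635
grasp_force: 63.1
```

Emit:
servo_tool --series "1 0 0 -0.03 0 0 0;1 0 0 -0.06 0 0 0;1 0 0 -0.09 0 0 0;1 0 0 -0.1 0 0 0;1 0 0 -0.1 0 0 0"

```text
time_s: 9.1
eef_pos: [0.5821, -0.0534, 0.0993]
eef_rot: [0.004, 0.53, 0.848, 0.001]
wrist_force: [0.6, 0.1, 0.3]
opening: 0.637
grasp_force: 63.5
```

```bash
python3 - <<'E'
from h import *
rel((420.9,-46.6,90,9.3)); c=snap('wrist','w6.png')
E
```

```text
t 9.1 pos [582.1 -53.4  99.3] yaw 25.92 open 0.637 F [0.6 0.1 0.3] q6 -0.75
shift [  76.6 -142.1    8.1] turn [ 0.35  0.24 16.62]
```

View pics/w6.png

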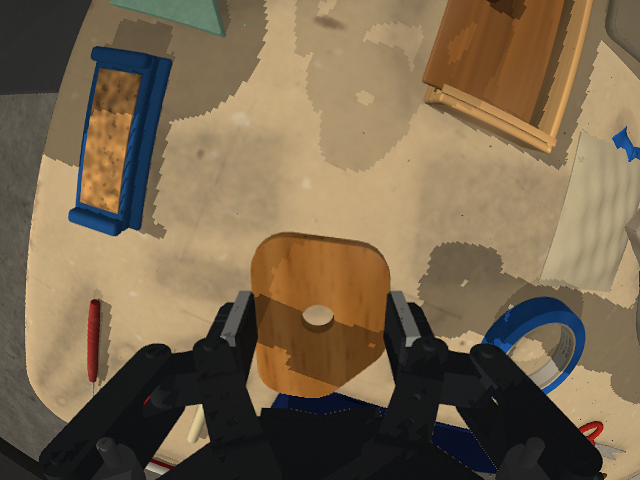

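The rib is held level and centred, spanning columns 252–390. I'm moving it over the block.

Emit:
servo_tool --series "1 0.076 -0.142 0 0 0 16.6;1 0.076 -0.142 0 0 0 16.6;1 0.076 -0.142 0 0 0 16.6;1 0.076 -0.142 0 0 0 16.6;1 0.076 -0.142 0 0 0 16.6;1 0.076 -0.142 0 0 0 16.6;1 0.076 -0.142 0.03 0 0 16.6;1 0.076 -0.142 0.05 0 0 16.6;1 0.076 -0.142 0.05 0 0 16.6;1 0.076 -0.142 0.05 0 0 16.6"

```text
time_s: 9.98
eef_pos: [0.4179, -0.046, 0.0441]
eef_rot: [-0.002, 0.647, 0.762, -0.001]
wrist_force: [-0.5, -0.4, 0.3]
opening: 0.643
grasp_force: 63.5
```

```bash
python3 - <<'E'
from h import *
rel((421.1,-47.6,15,9.3))
E
```

```text
t 9.98 pos [417.9 -46.   44.1] yaw 9.32 open 0.643 F [-0.5 -0.4  0.3] q6 -0.56
shift [-2.2  2.9 29.1] turn [-0.17 -0.11  0.02]
```

Emit:
servo_tool --series "1 -0.0022 0.0029 0.01 0 0 0;1 -0.0022 0.0029 0.02 0 0 0;1 -0.0022 0.0029 0.025 0 0 0;1 -0.0022 0.0029 0.027 0 0 0;1 -0.0022 0.0029 0.027 0 0 0;1 -0.0022 0.0029 0.027 0 0 0"

```text
time_s: 10.48
eef_pos: [0.4218, -0.048, 0.0185]
eef_rot: [0.0, 0.647, 0.762, 0.0]
wrist_force: [-0.6, 0.6, -1.4]
opening: 0.642
grasp_force: 63.5
```

```bash
python3 - <<'E'
from h import *
rel((421.1,-47.6,15,9.3)); c=snap('wrist','w7.png')
E
```

```text
t 10.48 pos [421.8 -48.   18.5] yaw 9.32 open 0.642 F [-0.6  0.6 -1.4] q6 -0.56
shift [ 0.5 -0.6  3.5] turn [0.   0.   0.02]
```

View pics/w7.png

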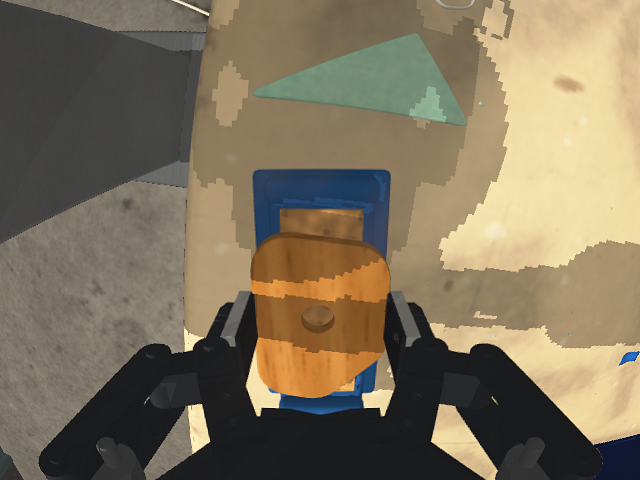

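```bash
python3 - <<'E'
from h import *
o=ctrl.get_obs();c=snap('wrist')
a=np.radians(9.32);d=np.array([-np.sin(a),np.cos(a)]);e=np.array([np.cos(a),np.sin(a)]);t=o['eef_pos'][:2]*1000
def f(n,u,v,z):
    p=wristpt(c,o,np.array([u]),np.array([v]),z)[0,:2]-t; print(n,'toolx',(p@d).round(1),'tooly',(p@e).round(1))
f('rib far',320,236,28);f('rib near',316,398,28);f('rib L',251,275,28);f('rib R',390,275,28)
f('lip far outer',322,171,27);f('lip far cork edge',322,207,18);f('lip far base top edge R',390,175,27);f('L',254,173,27);f('lip near in',320,394,27);f('lip near out',320,413,27);f('near cornerL',279,405,27);f('near cornerR',363,405,27)
E
```

```text
rib far toolx 35.9 tooly 0.3
rib near toolx -48.0 tooly -1.7
rib L toolx 19.2 tooly -27.6
rib R toolx 19.2 tooly 28.5
lip far outer toolx 60.8 tooly 1.0
lip far cork edge toolx 44.7 tooly 1.1
lip far base top edge R toolx 59.6 tooly 26.3
L toolx 60.3 tooly -24.2
lip near in toolx -46.2 tooly 0.3
lip near out toolx -60.1 tooly 0.3
near cornerL toolx -54.5 tooly -20.3
near cornerR toolx -54.6 tooly 21.9
```

Rib and block centres agree to about 1 mm, so I'm lowering and releasing.

Emit:
servo_tool --series "1 0.0005 0 0.002 0 0 0;1 0.0005 0 0.0035 0 0 0;1 0.0005 0 0.004 0 0 0;-0.8 0.0005 0 0.004 0 0 0;-0.8 0.0005 0 0.004 0 0 0;-0.8 0.0005 0 0.004 0 0 0;-0.8 0.0005 0 0.004 0 0 0;-0.8 0.0005 0 -0.03 0 0 0;-0.8 0.0005 0 -0.07 0 0 0;0 0.0005 0 -0.11 0 0 0;0 0.0005 0 -0.13 0 0 0;0 0.0005 0 -0.13 0 0 0"

```text
time_s: 11.58
eef_pos: [0.425, -0.0488, 0.1534]
eef_rot: [0.005, 0.647, 0.762, 0.002]
wrist_force: [1.5, -0.3, -0.4]
opening: 0.505
grasp_force: 0.0
```

```bash
python3 - <<'E'
from h import *
c=snap('scene','s2.png')
im=cv2.imread('pics/s2.png')[170:400,150:470]; cv2.imwrite('pics/s2c.png',cv2.resize(im,None,fx=2.5,fy=2.5,interpolation=cv2.INTER_CUBIC)[:600,:800])
P=cloud(c)*1000
for nm,(x0,x1,y0,y1,z0,z1) in {'rib':(370,480,-120,20,21,25.5),'ridge':(570,640,110,190,45,60),'loop':(380,480,60,260,20.5,34)}.items():
    m=(P[...,0]>x0)&(P[...,0]<x1)&(P[...,1]>y0)&(P[...,1]<y1)&(P[...,2]>z0)&(P[...,2]<z1)
    p=P[m];print(nm,len(p),cv2.minAreaRect(p[:,:2].astype(np.float32)),np.median(p[:,2]).round(1))
rel((596.5,149.5,140,7.8))
E
```

```text
rib 731 ((422.0235290527344, -52.53948974609375), (58.773468017578125, 125.31443786621094), 7.36590051651001) 24.5
ridge 50 ((590.8599853515625, 161.6374053955078), (21.576820373535156, 12.839540481567383), 76.19672393798828) 52.4
loop 444 ((429.27581787109375, 163.0923614501953), (44.11751174926758, 167.43777465820312), 14.330519676208496) 28.7
t 11.63 pos [423.5 -48.2 150.8] yaw 9.32 open 0.498 F [-0.4 -0.2 -0.8] q6 -0.56
shift [167.1 202.7  11.4] turn [0.3  0.18 1.52]
```

View pics/s2c.png

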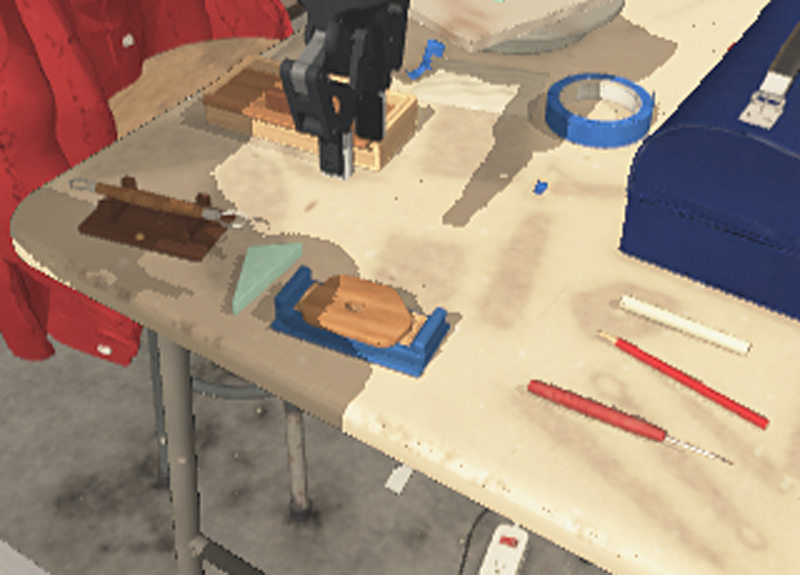

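The loop tool is in the rest, with its mid measured at (429,163). The rib lies flat on the block between the lips. Next I'll open the cover.

Emit:
servo_tool --series "0 0.167 0.203 0.01 0 0 1.5;0 0.167 0.203 0.01 0 0 1.5;0 0.167 0.203 0.01 0 0 1.5;0 0.167 0.203 0.01 0 0 1.5;0 0.167 0.203 0.01 0 0 1.5;0 0.167 0.203 0.01 0 0 1.5;0 0.167 0.203 0.01 0 0 1.5;0 0.167 0.203 0.04 0 0 1.5;0 0.167 0.203 0.06 0 0 1.5;0 0.167 0.203 0.06 0 0 1.5;0 0.167 0.203 0.06 0 0 1.5"

```text
time_s: 12.55
eef_pos: [0.5925, 0.15, 0.0853]
eef_rot: [-0.002, 0.657, 0.754, -0.002]
wrist_force: [-0.1, 0.2, 0.7]
opening: 0.499
grasp_force: 0.0
```

```bash
python3 - <<'E'
from h import *
rel((596.5,149.5,41,7.8))
E
```

```text
t 12.55 pos [592.5 150.   85.3] yaw 7.82 open 0.499 F [-0.1  0.2  0.7] q6 -0.08
shift [-1.1  4.2 44.2] turn [-0.36 -0.03  0.02]
```

Emit:
servo_tool --series "0 -0.001 0.004 0.01 0 0 0;0 -0.001 0.004 0.025 0 0 0;0 -0.001 0.004 0.036 0 0 0;0 -0.001 0.004 0.042 0 0 0;0 -0.001 0.004 0.042 0 0 0;0 -0.001 0.004 0.042 0 0 0;1 -0.001 0.004 0.042 0 0 0;1 -0.001 0.004 0.042 0 0 0;1 -0.001 0.004 0.042 0 0 0;1 -0.001 0.004 0.042 0 0 0;1 -0.001 0.004 0.042 0 0 0"

```text
time_s: 13.47
eef_pos: [0.5997, 0.1498, 0.0474]
eef_rot: [0.001, 0.657, 0.754, 0.001]
wrist_force: [-1.1, 0.8, 5.4]
opening: 0.137
grasp_force: 60.3
```

```bash
python3 - <<'E'
from h import *
rel((596.5,149.5,41,7.8))
E
```

```text
t 13.47 pos [599.7 149.8  47.4] yaw 7.83 open 0.137 F [-1.1  0.8  5.4] q6 -0.08
shift [ 0.2 -3.2  6.4] turn [0.1  0.01 0.03]
```

Emit:
servo_tool --series "1 0 -0.01 0 0 0 0;1 0 -0.02 0 0 0 0;1 0 -0.03 0 0 0 0;1 0 -0.04 0 0 0 0;1 0 -0.05 0 0 0 0;1 0 -0.06 0 0 0 0;1 0 -0.068 0 0 0 0;1 0 -0.075 0 0 0 0;1 0 -0.079 0 0 0 0;1 0 -0.08 0 0 0 0;1 0 -0.08 0 0 0 0;1 0 -0.08 0 0 0 0"

```text
time_s: 14.47
eef_pos: [0.5279, 0.1397, 0.0477]
eef_rot: [0.006, 0.658, 0.753, 0.007]
wrist_force: [28.1, 5.9, -22.4]
opening: 0.136
grasp_force: 59.8
```

Emit:
servo_tool --series "0 0 0 0 0 0 0;0 0 0 0 0 0 0;0 0 0 0 0 0 0;0 0 0 0 0 0 0;0 0 0 -0.04 0 0 0;0 0 0 -0.08 0 0 0;0 -0.04 0 -0.1 0 0 0;0 -0.06 0 -0.1 0 0 0;0 -0.06 0 -0.1 0 0 0;0 -0.06 0 -0.1 0 0 0"

```text
time_s: 15.3
eef_pos: [0.5277, 0.0786, 0.1465]
eef_rot: [-0.0, 0.658, 0.753, 0.0]
wrist_force: [-0.3, 0.4, -0.5]
opening: 0.501
grasp_force: 0.0
```

```bash
python3 - <<'E'
from h import *
o=ctrl.get_obs();c=snap('wrist','w8.png');import pickle; pickle.dump((o,c),open('w8.pkl','wb'))
rel((442.3,-234.7,150,5))
c=snap('side');P=cloud(c)*1000
m=(P[...,0]>480)&(P[...,0]<640)&(P[...,1]>100)&(P[...,1]<190)&(P[...,2]>47)&(P[...,2]<60)
p=P[m];print('ridge',len(p),cv2.minAreaRect(p[:,:2].astype(np.float32)))
E
```

```text
t 15.35 pos [527.1  79.4 145.8] yaw 7.74 open 0.499 F [-0.4  0.7  0.5] q6 -0.21
shift [-299.8 -126.4   -4.3] turn [-0.07 -0.04  2.74]
ridge 171 ((527.9839477539062, 139.7772216796875), (15.742497444152832, 53.54433059692383), 8.23221206665039)
```

View pics/w8.png

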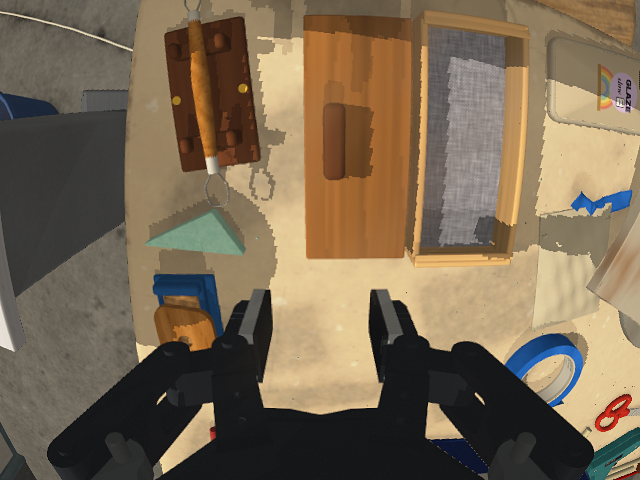

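The case is open, with its interior at columns 428–508 and rows 25–255. The cover hit its stop at about 28 N. I'll locate the interior precisely.

```bash
python3 - <<'E'
from h import *
import pickle;o,c=pickle.load(open('w8.pkl','rb'))
h=cv2.cvtColor(c['img'],cv2.COLOR_RGB2HSV);H,S,V=[h[...,i].astype(int) for i in range(3)]
k=np.zeros(S.shape,np.uint8);k[10:280,412:520]=(S<70)[10:280,412:520]
k=cv2.morphologyEx(k,cv2.MORPH_OPEN,np.ones((3,3)));N,L,St,_=cv2.connectedComponentsWithStats(k);i=1+St[1:,4].argmax();v,u=np.where(L==i);print(St[i])
print('floor vis z6.7',cv2.minAreaRect(wristpt(c,o,u,v,6.7)[:,:2].astype(np.float32)))
a=np.radians(7.8);e=np.array([np.cos(a),np.sin(a)]);d=np.array([-e[1],e[0]])
def f(n,u,v,z):
    p=wristpt(c,o,np.array([u]),np.array([v]),z)[0,:2]; print(n,p.round(1),'along x',(p@e).round(1),'along y',(p@d).round(1))
f('near wall outer top',413,180,28);f('near wall inner top',425,180,28);f('far wall outer top',524,140,37);f('far inner top',507,140,37)
f('end near outer top',460,266,37);f('far end outer',480,15,37)
f('ridge',334,141,54.5);f('cover left',305,140,35);f('cover right',407,140,35)
for n in('scene','side'):
    P=cloud(ctrl.camera(n))*1000;X=P[...,:2]@e;Y=P[...,:2]@d
    m=(X>600)&(X<710)&(Y>-60)&(Y<190)&(P[...,2]>34.5)&(P[...,2]<42)
    print(n,np.percentile(X[m],[1,50,99]).round(1),np.percentile(Y[m],[.5,99.5]).round(1),len(X[m]))
E
```

```text
[  421    28    84   219 16012]
floor vis z6.7 ((634.4691162109375, 157.33343505859375), (66.6094970703125, 178.4776611328125), 8.068947792053223)
near wall outer top [590.6 121.8] along x 601.6 along y 40.5
near wall inner top [599.6 123.3] along x 610.8 along y 40.7
far wall outer top [669.9 168.5] along x 686.6 along y 76.1
far inner top [655.1 165.3] along x 671.5 along y 74.8
end near outer top [640.6  62.9] along x 643.2 along y -24.7
far end outer [618.8 251.9] along x 647.3 along y 165.6
ridge [528.1 143. ] along x 542.6 along y 70.0
cover left [509.3 139.6] along x 523.6 along y 69.2
cover right [579.1 150.2] along x 594.1 along y 70.2
scene [603.8 665.7 688. ] [-26.4 163.5] 288
side [604.7 669.4 688.1] [-28.4 164.5] 620
```

Emit:
servo_tool --series "0 -0.306 -0.1265 0 0 0 2.7;0 -0.306 -0.1265 0 0 0 2.7;0 -0.306 -0.1265 0 0 0 2.7;0 -0.306 -0.1265 0 0 0 2.7;0 -0.306 -0.1265 0 0 0 2.7;0 -0.306 -0.1265 0 0 0 2.7;0 -0.306 -0.1265 0 0 0 2.7;0 -0.306 -0.1265 0 0 0 2.7;0 -0.306 -0.1265 0.02 0 0 2.7;0 -0.306 -0.1265 0.045 0 0 2.7;0 -0.306 -0.1265 0.045 0 0 2.7;0 -0.306 -0.1265 0.045 0 0 2.7"

```text
time_s: 16.5
eef_pos: [0.4431, -0.2392, 0.0997]
eef_rot: [-0.002, 0.675, 0.738, 0.0]
wrist_force: [0.3, 0.4, 0.4]
opening: 0.502
grasp_force: 0.0
```

```bash
python3 - <<'E'
from h import *
o=ctrl.get_obs();c=snap('wrist','w9.png');import pickle; pickle.dump((o,c),open('w9.pkl','wb'))
h=cv2.cvtColor(c['img'],cv2.COLOR_RGB2HSV);H,S,V=[h[...,i].astype(int) for i in range(3)]
k=((S>120)&((H<6)|(H>170))&(V>50)).astype(np.uint8);k[:,:285]=0;k[:,355:]=0
N,L,St,_=cv2.connectedComponentsWithStats(k);i=1+St[1:,4].argmax();v,u=np.where(L==i);print(St[i])
p=wristpt(c,o,u,v,6)[:,:2];print(cv2.minAreaRect(p.astype(np.float32)),p.mean(0))
rel((442.9,-240.5,4,5))
E
```

```text
[ 313  162   16  139 1913]
((443.2024841308594, -238.5702362060547), (10.092490196228027, 99.45960235595703), 4.819991588592529) [ 442.58739139 -235.04745654]
t 16.55 pos [ 444.1 -240.   101.1] yaw 5.18 open 0.499 F [ 0.9 -0.1  0.4] q6 -0.82
shift [-0.6 -1.2 97.1] turn [-0.07 -0.08  0.18]
```

View pics/w9.png

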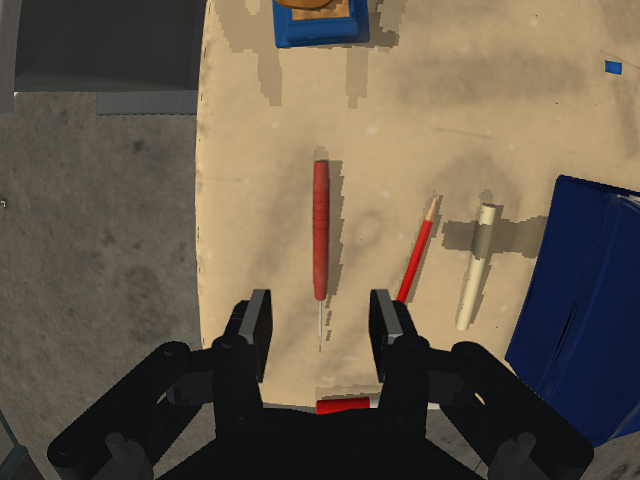

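The needle handle lies squarely between the open fingers, from (321,162) to (320,300). I'm descending to grip it.

Emit:
servo_tool --series "0 -0.0012 -0.0005 0.03 0 0 0.3;0 -0.0012 -0.0005 0.06 0 0 0.3;0 -0.0012 -0.0005 0.08 0 0 0.3;0 -0.0012 -0.0005 0.092 0 0 0.3;0 -0.0012 -0.0005 0.097 0 0 0.3;0 -0.0012 -0.0005 0.0975 0 0 0.3;0 -0.0012 -0.0005 0.0975 0 0 0.3;1 -0.0012 -0.0005 0.0975 0 0 0.3;1 -0.0012 -0.0005 0.0975 0 0 0.3;1 -0.0012 -0.0005 0.0975 0 0 0.3;1 -0.0012 -0.0005 0.0975 0 0 0.3;1 -0.0012 -0.0005 0.0975 0 0 0.3"

```text
time_s: 17.55
eef_pos: [0.4446, -0.2429, 0.0052]
eef_rot: [0.001, 0.677, 0.736, 0.0]
wrist_force: [-0.5, 1.5, 7.1]
opening: 0.09
grasp_force: 58.8
```

Emit:
servo_tool --series "1 0 0 -0.03 0 0 0;1 0 0 -0.07 0 0 0;1 0 0 -0.11 0 0 0;1 0 0 -0.13 0 0 0;1 0 0 -0.13 0 0 0"

```text
time_s: 17.97
eef_pos: [0.4469, -0.2449, 0.1401]
eef_rot: [0.006, 0.677, 0.736, 0.0]
wrist_force: [1.3, -0.4, -0.8]
opening: 0.091
grasp_force: 59.2
```

```bash
python3 - <<'E'
from h import *
a=np.radians(8);e=np.array([np.cos(a),np.sin(a)]);d=np.array([-e[1],e[0]])
# case centre, tool origin at centre (x-wise slightly), TCP at +22 along y
cc=np.array([629.7,155.4]); t=cc+22*d; print(t)
rel((t[0],t[1],135,8))
E
```

```text
[626.63819178 177.18589751]
t 17.97 pos [ 446.9 -244.9  140.1] yaw 4.82 open 0.091 F [ 1.3 -0.4 -0.8] q6 -0.82
shift [405.5 214.6   3.4] turn [ 0.43  0.48 -3.18]
```

Emit:
servo_tool --series "1 0.404 0.215 0 0 0 -3.2;1 0.404 0.215 0 0 0 -3.2;1 0.404 0.215 0 0 0 -3.2;1 0.404 0.215 0 0 0 -3.2;1 0.404 0.215 0 0 0 -3.2;1 0.404 0.215 0 0 0 -3.2;1 0.404 0.215 0 0 0 -3.2;1 0.404 0.215 0 0 0 -3.2;1 0.404 0.215 0 0 0 -3.2;1 0.404 0.215 0 0 0 -3.2;1 0.404 0.215 0 0 0 -3.2;1 0.404 0.215 0 0 0 -3.2"

```text
time_s: 18.97
eef_pos: [0.6252, 0.1851, 0.133]
eef_rot: [-0.0, 0.654, 0.756, 0.001]
wrist_force: [-1.3, -1.0, -0.6]
opening: 0.088
grasp_force: 59.2
```

Emit:
servo_tool --series "1 0 0 0 0 0 0;1 0 0 0 0 0 0;1 0 0 0 0 0 0"

```text
time_s: 19.22
eef_pos: [0.6235, 0.1773, 0.1332]
eef_rot: [-0.0, 0.656, 0.754, -0.001]
wrist_force: [0.1, 1.0, -0.1]
opening: 0.092
grasp_force: 59.2
```

```bash
python3 - <<'E'
from h import *
rel((626.8,175.9,14,8)); c=snap('wrist','w10.png')
E
```

```text
t 19.22 pos [623.5 177.3 133.2] yaw 7.96 open 0.092 F [ 0.1  1.  -0.1] q6 -0.04
shift [ -1.8   3.2 119.2] turn [-0.07  0.01 -0.04]
```

View pics/w10.png

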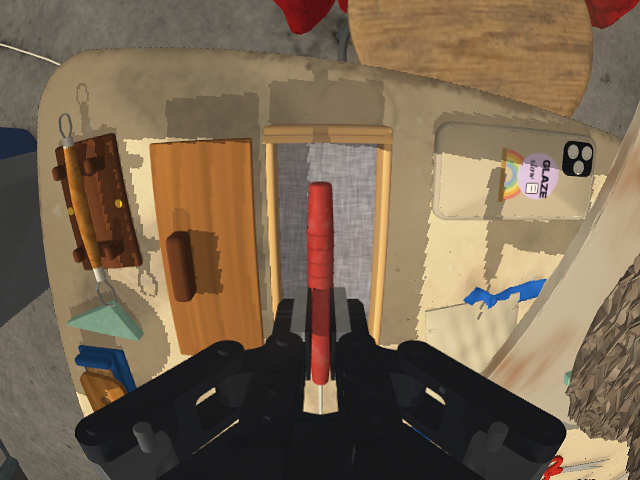

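The needle tool hangs straight over the open case, whose interior spans columns 277–374. I'm descending with a 3 mm correction.

Emit:
servo_tool --series "1 -0.0018 0.0032 0.01 0 0 0;1 -0.0018 0.0032 0.04 0 0 0;1 -0.0018 0.0032 0.07 0 0 0;1 -0.0018 0.0032 0.095 0 0 0;1 -0.0018 0.0032 0.11 0 0 0;1 -0.0018 0.0032 0.117 0 0 0;1 -0.0018 0.0032 0.12 0 0 0;1 -0.0018 0.0032 0.121 0 0 0;1 -0.0018 0.0032 0.121 0 0 0"

```text
time_s: 20.02
eef_pos: [0.6287, 0.177, 0.0141]
eef_rot: [0.001, 0.656, 0.755, 0.001]
wrist_force: [-0.3, 0.1, -0.2]
opening: 0.088
grasp_force: 59.2
```

```bash
python3 - <<'E'
from h import *
rel((626.8,175.9,12,8))
E
```

```text
t 20.02 pos [628.7 177.   14.1] yaw 8.0 open 0.088 F [-0.3  0.1 -0.2] q6 -0.05
shift [-0.8 -2.1  2.1] turn [0.13 0.   0.  ]
```

Emit:
servo_tool --series "1 -0.001 -0.001 0.001 0 0 0;1 -0.001 -0.001 0.002 0 0 0;1 -0.001 -0.001 0.0025 0 0 0;0.6 -0.001 -0.001 0.0025 0 0 0;0.3 -0.001 -0.001 0.0025 0 0 0;0.3 -0.001 -0.001 0.0025 0 0 0;0.3 -0.001 -0.001 0.0025 0 0 0;0.3 -0.001 -0.001 -0.03 0 0 0;0.3 -0.001 -0.001 -0.07 0 0 0;0.3 -0.03 -0.04 -0.1 0 0 0;0 -0.06 -0.08 -0.1 0 0 0;0 -0.06 -0.08 -0.1 0 0 0"

```text
time_s: 21.02
eef_pos: [0.5556, 0.105, 0.1147]
eef_rot: [0.001, 0.656, 0.755, 0.0]
wrist_force: [-0.3, -0.9, -0.4]
opening: 0.501
grasp_force: 0.0
```

```bash
python3 - <<'E'
from h import *
o=ctrl.get_obs();c=snap('wrist','w11.png'); rel((528,141,46,8))
print(wristpt(c,o,np.array([334]),np.array([141]),54.5))
E
```

```text
t 21.07 pos [553.3 103.4 113.8] yaw 7.98 open 0.501 F [ 2.  -0.7 -2.1] q6 -0.16
shift [ 40.8 -19.7  67.8] turn [-0.1   0.08 -0.02]
[[554.26843027 171.79306955  54.5       ]]
```

View pics/w11.png

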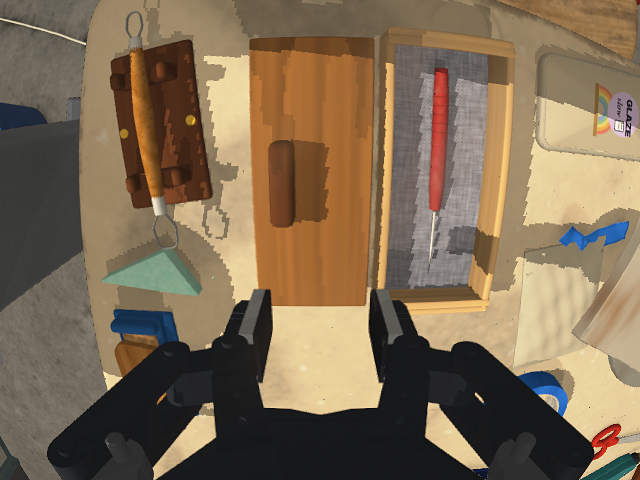

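The needle tool lies flat in the case, from (441,68) to (430,268). The ridge is at (282,183). I'm gripping it and closing the cover.

Emit:
servo_tool --series "0 0.02 -0.01 0 0 0 0;0 0.041 -0.0195 0.01 0 0 0;0 0.041 -0.0195 0.03 0 0 0;0 0.041 -0.0195 0.05 0 0 0;0 0.041 -0.0195 0.065 0 0 0;0 0.041 -0.0195 0.07 0 0 0;0 0.041 -0.0195 0.07 0 0 0;1 0.041 -0.0195 0.07 0 0 0;1 0.041 -0.0195 0.07 0 0 0;1 0.041 -0.0195 0.07 0 0 0;1 0.041 -0.0195 0.07 0 0 0;1 0.041 -0.0195 0.07 0 0 0"

```text
time_s: 22.07
eef_pos: [0.5327, 0.1444, 0.0441]
eef_rot: [0.001, 0.656, 0.755, 0.001]
wrist_force: [-1.2, -0.4, 6.2]
opening: 0.144
grasp_force: 60.4
```

Emit:
servo_tool --series "1 0 0.01 0 0 0 0;1 0 0.02 0 0 0 0;1 0 0.03 0 0 0 0;1 0 0.04 0 0 0 0;1 0 0.05 0 0 0 0;1 0 0.06 0 0 0 0;1 0 0.067 0 0 0 0;1 0 0.073 0 0 0 0;1 0 0.077 0 0 0 0;1 0 0.079 0 0 0 0;1 0 0.08 0 0 0 0;1 0 0.08 0 0 0 0"

```text
time_s: 23.07
eef_pos: [0.6123, 0.1555, 0.0441]
eef_rot: [0.001, 0.656, 0.755, 0.001]
wrist_force: [-0.4, -0.3, 4.7]
opening: 0.141
grasp_force: 60.3
```

```bash
python3 - <<'E'
from h import *
rel((0,0,0,8));p=ctrl.get_obs()['eef_pos']*1000;a=np.radians(7.8);print('along x',p[0]*np.cos(a)+p[1]*np.sin(a))
E
```

```text
t 23.07 pos [612.3 155.5  44.1] yaw 8.01 open 0.141 F [-0.4 -0.3  4.7] q6 -0.08
shift [ -68.7 -628.1   42.4] turn [0.16 0.02 0.01]
along x 627.7284398745729
```

Emit:
servo_tool --series "1 0 0.001 0 0 0 0;1 0 0.002 0 0 0 0;1 0 0.003 0 0 0 0;1 0 0.003 0 0 0 0;1 0 0.003 0 0 0 0"

```text
time_s: 23.48
eef_pos: [0.6131, 0.1557, 0.0441]
eef_rot: [-0.0, 0.656, 0.755, -0.001]
wrist_force: [-7.8, -2.6, 11.9]
opening: 0.141
grasp_force: 61.2
```

It has met the far wall, so the cover is shut. I'm relaxing the push, releasing and retreating.

Emit:
servo_tool --series "1 0 -0.0015 0 0 0 0;0.2 0 -0.0015 0 0 0 0;0 0 -0.0015 0 0 0 0;0 0 -0.0015 0 0 0 0;0 0 -0.0015 0 0 0 0;0 0 -0.0015 -0.04 0 0 0;0 0 -0.0015 -0.08 0 0 0;0 -0.04 -0.02 -0.12 0 0 0;0 -0.08 -0.04 -0.12 0 0 0;0 -0.08 -0.04 -0.12 0 0 0;0 -0.08 -0.04 -0.12 0 0 0"

```text
time_s: 24.4
eef_pos: [0.5856, 0.068, 0.1645]
eef_rot: [0.001, 0.657, 0.754, 0.0]
wrist_force: [0.1, -0.1, 0.4]
opening: 0.499
grasp_force: 0.0
```

```bash
python3 - <<'E'
from h import *
o=ctrl.get_obs();c=snap('wrist','w12.png'); rel()
P=cloud(snap('scene'))*1000
for nm,(x0,x1,y0,y1,z0,z1) in {'rib':(370,480,-96,-8,22,25.9),'ridge':(540,680,110,200,47,60),'loop':(380,480,60,260,20.5,34),'pencil':(490,530,-350,-200,3,12),'glue':(545,580,-320,-190,3,14)}.items():
    m=(P[...,0]>x0)&(P[...,0]<x1)&(P[...,1]>y0)&(P[...,1]<y1)&(P[...,2]>z0)&(P[...,2]<z1)
    p=P[m];print(nm,len(p),cv2.minAreaRect(p[:,:2].astype(np.float32)) if len(p)>5 else'')
E
```

```text
t 24.45 pos [585.6  69.6 163.6] yaw 7.85 open 0.499 F [ 1.1  0.5 -0.2] q6 -0.22
rib 718 ((422.17596435546875, -54.50419616699219), (58.07627868652344, 81.3498764038086), 7.872816562652588)
ridge 105 ((611.2514038085938, 152.0373992919922), (15.995840072631836, 49.108089447021484), 6.774576187133789)
loop 452 ((428.5551452636719, 162.91525268554688), (45.23356246948242, 167.20266723632812), 13.068365097045898)
pencil 272 ((511.6944885253906, -273.4881286621094), (139.7506866455078, 17.70240592956543), 80.75457763671875)
glue 309 ((562.6634521484375, -251.69972229003906), (124.44183349609375, 23.63200569152832), 87.55785369873047)
```

View pics/w12.png

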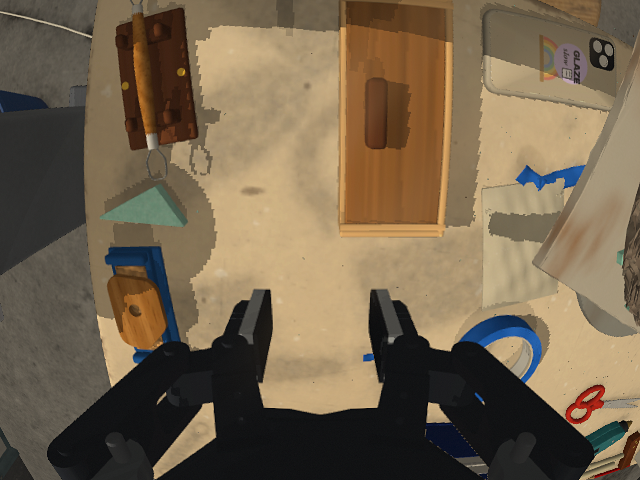

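The cover is fully shut, covering the whole case (columns 341–445). The loop tool and rib are in place, and the arm is clear of everything.

```bash
python3 -c "
from bench import ctrl
print(ctrl.hand_in())"
```

```text
the job is handed in; nothing more can be done
None
```

All three tools are put away, the case cover is shut, and the job was handed in at about 24.5 s; no verdict came back, and neither the pencil nor the glue stick was touched.

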